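Put the blood-grouping reagents back in their colour-coded rack

TASK

The blood-grouping test is done: put the four reagent dropper bottles (blue, yellow, grey and green bulbs) back in the reagent rack, each standing fully down in the well of its own colour. The green one has been put back in the wrong well and has to go to its own. Keep the bottles upright and do not drop them, and leave the black-bulbed iodine bottle and the white-capped tablet vial standing where they are on the desk.

Things in the scene. Friction and masses are not known exactly. Their poses are not given: they have to be found in the camera images.
- reagent_blue: amber glass dropper bottle with a blue cap and blue rubber bulb; round body 25 mm in diameter and 50 mm high, above it the cap and bulb, 17.6 mm in diameter, up to 80 mm; about 22 g; origin at the centre of its underside, z up its axis. At the start it stands loose on the desk.
- reagent_yellow: amber glass dropper bottle with a yellow cap and yellow rubber bulb; round body 25 mm in diameter and 50 mm high, above it the cap and bulb, 17.6 mm in diameter, up to 80 mm; about 22 g; origin at the centre of its underside, z up its axis. At the start it stands loose on the desk.
- reagent_grey: amber glass dropper bottle with a grey cap and grey rubber bulb; round body 25 mm in diameter and 50 mm high, above it the cap and bulb, 17.6 mm in diameter, up to 80 mm; about 22 g; origin at the centre of its underside, z up its axis. At the start it stands loose on the desk.
- reagent_green: amber glass dropper bottle with a green cap and green rubber bulb; round body 25 mm in diameter and 50 mm high, above it the cap and bulb, 17.6 mm in diameter, up to 80 mm; about 22 g; origin at the centre of its underside, z up its axis. At the start it stands in one of the other colours' wells.
- well_blue: fixed blue well module with a square blue rim 51.5 mm wide. Origin: centre of its underside, 4 mm above the desk; z up, y along the row of wells, x across it. Floor 3 mm above the origin; the pocket is 28 mm wide in its lowest part and flares to 39 mm at the rim, 26.5 mm above the origin. Four modules sit 52 mm apart in a row, in varying order.
- well_yellow: fixed yellow well module with a square yellow rim 51.5 mm wide. Origin: centre of its underside, 4 mm above the desk; z up, y along the row of wells, x across it. Floor 3 mm above the origin; the pocket is 28 mm wide in its lowest part and flares to 39 mm at the rim, 26.5 mm above the origin. The white rack round the row is 222 x 60 mm, fixed to the desk.
- well_grey: fixed grey well module with a square grey rim 51.5 mm wide. Origin: centre of its underside, 4 mm above the desk; z up, y along the row of wells, x across it. Floor 3 mm above the origin; the pocket is 28 mm wide in its lowest part and flares to 39 mm at the rim, 26.5 mm above the origin. The rack's highest parts are its two end walls, 33 mm above the desk.
- well_green: fixed green well module with a square green rim 51.5 mm wide. Origin: centre of its underside, 4 mm above the desk; z up, y along the row of wells, x across it. Floor 3 mm above the origin; the pocket is 28 mm wide in its lowest part and flares to 39 mm at the rim, 26.5 mm above the origin. It is at the far end of the row.
- iodine: look-alike: larger amber glass dropper bottle with a black bulb and a light picture label, 34 mm in diameter, 102 mm high; origin at the centre of its underside, z up its axis; stands loose on the desk and does not belong in the rack
- vial: look-alike: small amber tablet vial with a flat white screw cap and no bulb, 26 mm in diameter, 66 mm high; origin at the centre of its underside, z up its axis; stands loose on the desk and does not belong in the rack

How it is judged:
At the end, for the whole second after the job is handed in: each of the four reagent bottles stands at rest and upright (within 0.12 rad) in the well of its own colour, within 8 mm of the well's centre and within 5 mm of its floor; the iodine bottle and the tablet vial stand upright within 20 mm of where they were (horizontal distance between reagent_blue and well_blue below 0.008 m and z of reagent_blue in the frame of well_blue between -0.003 and 0.008 m and angle between each of reagent_blue, reagent_yellow, reagent_grey, reagent_green, iodine, vial's own z axis and vertical below 0.12 rad and linear speed of each of reagent_blue, reagent_yellow, reagent_grey, reagent_green below 0.02 m/s and horizontal distance between reagent_yellow and well_yellow below 0.008 m and z of reagent_yellow in the frame of well_yellow between -0.003 and 0.008 m and horizontal distance between reagent_grey and well_grey below 0.008 m and z of reagent_grey in the frame of well_grey between -0.003 and 0.008 m and horizontal distance between reagent_green and well_green below 0.008 m and z of reagent_green in the frame of well_green between -0.003 and 0.008 m and distance of each of iodine, vial from where it was at the start of the episode below 0.02 m); the robot touches nothing.
It fails at once if a reagent bottle is tipped more than 0.6 rad (angle between any of reagent_blue, reagent_yellow, reagent_grey, reagent_green's own z axis and vertical above 0.6 rad).
It fails at once if a reagent bottle is dropped or thrown (faster than 0.7 m/s while no finger touches it) ((contact force between the fingers and reagent_blue below 0.02 N and linear speed of reagent_blue above 0.7 m/s) or (contact force between the fingers and reagent_yellow below 0.02 N and linear speed of reagent_yellow above 0.7 m/s) or (contact force between the fingers and reagent_grey below 0.02 N and linear speed of reagent_grey above 0.7 m/s) or (contact force between the fingers and reagent_green below 0.02 N and linear speed of reagent_green above 0.7 m/s)).
It fails at once if the iodine bottle or the tablet vial is moved more than 30 mm or tipped more than 0.4 rad (distance of any of iodine, vial from where it was at the start of the episode above 0.03 m or angle between any of iodine, vial's own z axis and vertical above 0.4 rad).
It also fails if it takes over 96 s, if anything falls off the work surface, if the arm or the gripper's body presses on something with over 40 N, if the wrist force passes 120 N, or if a joint passes its speed limit or range.

ROBOT

A 6-joint arm with a two-finger parallel gripper is mounted at the origin on a cart in front of the work surface, level with it; the furniture and walls round the work are solid. World frame = base frame: x ahead of the robot, y to its left, z up, the work surface at z = 0. Lengths are in m, angles in rad, forces in N, time in s.
With the tool pointing down it reaches from about 0.375 to 0.9 m from the base axis. Payload 3.1 kg.
Tool frame: the origin (TCP) lies midway between the tips of the shut fingers; the grasp point (between the pads) lies 19 mm behind it; z points along the fingers, y is the line along which they close (so a half turn about z gives the same grasp; the last joint's range is limited). The gripper opens to 85 mm and grips with 20 to 120 N. Pads are 22 mm wide; open, the fingers measure 114 mm over their backs; the gripper's body (76 mm by 85 mm) begins 54 mm behind the grasp point. The pads swing forward as they close: fully open they stand 13 mm farther back than shut.
Start: joints at [-1.302, 0.527, 1.433, -0, 1.181, -0.178], TCP at [0.27, -0.564, 0.192] pointing down, gripper open.
Joint ranges: [-3.08, 3.08], [-0.75, 2.2], [0.22, 2.44], [-1.43, 4.57], [0, 2.65], [-2.85, 2.85]. Speed limits (rad/s): [2.79, 2.79, 3.14, 3.14, 3.14, 3.14].

INTERFACE

Orientations are given as a unit quaternion [x, y, z, w].
In Python, from station import manip gives the robot as it stands.
- The arm moves only by the tool step_arm, never from a script. Its argument "targets" is text: rows parted by semicolons, each of 4 numbers parted by spaces: the shift along the tool's x, y, z in mm, then the turn about the tool's z in degrees. A call has 1 to 12 rows; each row is the pose to reach, as a shift and turn from the pose commanded when the call began, along the tool's axes at that moment; what a row does not reach only later rows make up. A row lasts 1/10 s, in which the tool goes at most 50 mm and 8.59 degrees, less where a joint would pass 70% of its speed; a pose out of reach is approached as far as the arm can. A call with a gripper value outside its range is refused whole. "gripper" is the closure, from 0 (fully open) to 1 (shut), set as the call begins (left out, the last holds). The fingers move at their own pace and stop on an object; "squeeze" is the grip in N (left out, the last holds). Time passes only in rows, so rows that repeat a pose let the fingers close. It gives the time, the measured TCP pose, the force, the opening and the grip force at its end, in the units of the state.
- manip.sense(): the state, without advancing time (a new reading comes with each control period).
- manip.snapshot(name): name is "side" or "top"; returns the picture (420x560x3 uint8, red, green, blue); there is no depth.
- manip.get_calibration(name): a dict with "fov_y" (degrees; the focal length in pixels is half the picture's height over the tangent of half this angle, whatever the lens; pixels are square), "cx", "cy" (the principal point, pixels), "extrinsics" (4x4, takes a point from camera to world coordinates). Camera axes: x right, y down, z forward; pixel columns grow to the right and rows downward; lengths in m; the calibration is good to about 2 mm. A picture is of the moment at which its call begins. get_calibration takes no time and is no camera call.
- manip.sign_off(): hands the job in; it is judged then, once.
Trained networks look in the newest picture that a camera, given by its name, has taken for a name from the list of things; names that differ only in an ending like _2 or _b are one class to them, and where a whole thing is asked for, a point or a joint stands for the part that bears it (a point fixed in the world has none). Each returns a list of dicts, best first, with "p" (0 to 1); they miss things now and then, are a little off and sometimes report something else, mostly with a low value. They report only what shows in the picture. A call takes as long as a camera call.
- manip.recognise(camera, query): "position" ([column, row] in pixels, amid what is visible of it).
- manip.masks_of(camera, query): "pixels" (420x560 bool, what is visible of it) and "position" ([column, row] in pixels, amid what is visible of it).
- manip.mark_of(camera, query): "position" ([column, row] in pixels: a listed point, or the origin of a listed thing).
The state is a dict: "t": time; "q": joint angles; "qd": joint speeds; "tau": joint torques, N m; "tcp_pos": TCP position; "tool_rot": TCP orientation; "force": force on the tool from outside, world axes, zero at the start; "ft_torque": the same for the moment, N m; "finger_gap": opening from 0.0 (shut) to 1.0 (fully open); "gripper_force": force on a finger pad.
Only numpy, scipy, OpenCV 4.12 (cv2) and the standard library are available. Lean on these libraries where they do the work, as an engineer would, in place of code of your own. Each camera call takes 0.05 s, during which the arm holds its last target. There are 200 camera calls.

## Working session

There is one attempt and no reset: what is moved stays moved. The work goes in short steps, Python scripts to look and compute and a tool call to move; the robot and the scene stay as the last step left them, time stands still between calls to the robot, and variables do not carry over. Pictures are saved under pics/ and viewed, at most 18 in all, crops included, and the job is handed in when it is done.

Besides the shell and the picture viewer there is one more tool, called after "Request:" as name(argument=value, ...) on one line, values as JSON. step_arm: Moves the arm, as the interface text tells. Its arguments: {"type":"object","properties":{"targets":{"type":"string"},"gripper":{"type":"number"},"squeeze":{"type":"number"}},"required":["targets"]}

```bash
mkdir -p pics; cat > h.py <<'E'
import numpy as np, cv2
from station import manip
def cal(c):
    k=manip.get_calibration(c); return 210/np.tan(np.radians(k["fov_y"])/2),k["cx"],k["cy"],np.array(k["extrinsics"])
def ray(c,p):
    f,cx,cy,T=cal(c); d=T[:3,:3]@np.array([(p[0]-cx)/f,(p[1]-cy)/f,1]); return T[:3,3],d
def atz(c,p,z):
    o,d=ray(c,p); return o+d*(z-o[2])/d[2]
def proj(c,X):
    f,cx,cy,T=cal(c); q=T[:3,:3].T@(np.array(X)-T[:3,3]); return [f*q[0]/q[2]+cx,f*q[1]/q[2]+cy]
def save(c,n):
    im=manip.snapshot(c); cv2.imwrite(f"pics/{n}.png",im[:,:,::-1]); return im
E
python3 - <<'E'
from h import *
np.set_printoptions(precision=3,suppress=True)
for c in("top","side"):
    save(c,c+"0"); print(c,cal(c))
    for n in ["reagent_blue","reagent_yellow","reagent_grey","reagent_green","iodine","vial","well_blue","well_yellow","well_grey","well_green"]:
        z=0.004 if "well" in n else 0.
        if n=="reagent_green": z=.007
        r=manip.mark_of(c,n)
        print(n,[(round(x["p"],2),np.round(x["position"],1),atz(c,x["position"],z)[:2]) for x in r[:2]])
print(manip.sense())
E
```

```text
top (np.float64(457.88371279557697), 273.9673420223328, 215.6379149529858, array([[-0.129, -0.97 ,  0.208,  0.369],
       [-0.992,  0.126, -0.026,  0.002],
       [-0.001, -0.209, -0.978,  0.89 ],
       [ 0.   ,  0.   ,  0.   ,  1.   ]]))
reagent_blue [(0.76, array([289.2, 177.3]), array([ 0.633, -0.063]))]
reagent_yellow [(0.43, array([305.6, 269.7]), array([ 0.444, -0.069]))]
reagent_grey [(0.71, array([212.7, 189.6]), array([0.627, 0.093]))]
reagent_green [(0.55, array([356.9, 239. ]), array([ 0.489, -0.176])), (0.21, array([261.9, 238.4]), array([0.514, 0.007]))]
iodine [(0.66, array([262.3, 238.1]), array([0.516, 0.006]))]
vial [(0.79, array([223.4, 285.9]), array([0.433, 0.092]))]
well_blue [(0.64, array([358.3, 268.3]), array([ 0.433, -0.17 ]))]
well_yellow [(0.57, array([361.1, 212.3]), array([ 0.541, -0.194]))]
well_grey [(0.88, array([358.3, 239.4]), array([ 0.489, -0.18 ]))]
well_green [(0.72, array([359., 186.]), array([ 0.595, -0.199]))]
side (np.float64(522.2480407895038), 281.5421736673432, 214.14469782863122, array([[-0.831, -0.303,  0.466,  0.116],
       [-0.556, 
[... 635 characters left out ...]
7, array([382.4, 198.7]), array([ 0.435, -0.179]))]
well_yellow [(0.74, array([338. , 180.3]), array([ 0.542, -0.195]))]
well_grey [(0.48, array([354.9, 191.1]), array([ 0.493, -0.175]))]
well_green [(0.6, array([318.5, 175.7]), array([ 0.585, -0.19 ]))]
{'t': 1.1, 'q': array([-1.302,  0.528,  1.433,  0.   ,  1.181, -0.178]), 'qd': array([ 0.001,  0.001, -0.001,  0.   ,  0.   ,  0.   ]), 'tau': array([ -0.001, -44.233, -17.842,  -0.   ,   0.001,  -0.   ]), 'tcp_pos': array([ 0.27 , -0.564,  0.192]), 'tool_rot': array([ 0.975,  0.222,  0.   , -0.   ]), 'force': array([ 0.425,  0.555, -0.164]), 'ft_torque': array([-0.026,  0.049, -0.039]), 'gripper_force': 0.0, 'finger_gap': 1.000307869868002}
```

View pics/top0.png

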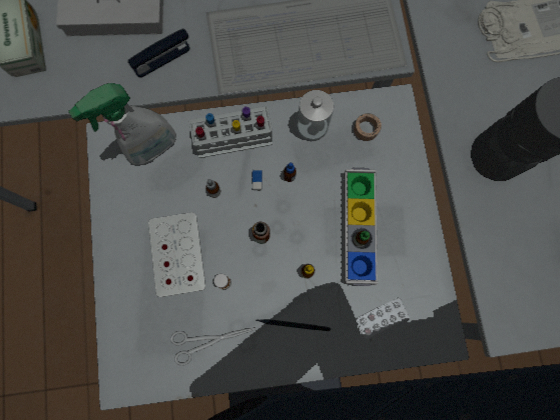

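View pics/side0.png

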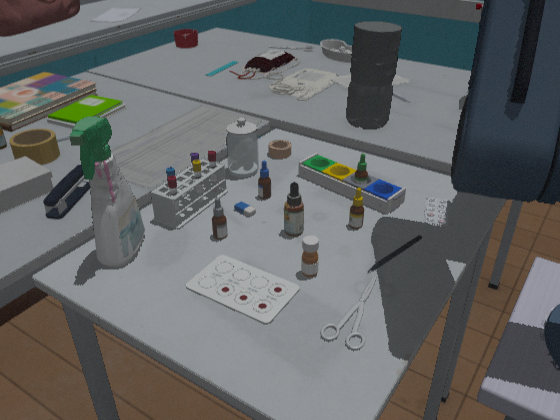

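The green bottle stands in the grey well (about 363,237 in the top view). The row from far to near is green, yellow, grey, blue, and the other bottles and both look-alikes stand clear of each other. I'll refine the positions with masks.

```bash
cat >> h.py <<'E'
def tri(p1,p2):
    A=[];b=[]
    for c,p in(("top",p1),("side",p2)):
        o,d=ray(c,p); d=d/np.linalg.norm(d); P=np.eye(3)-np.outer(d,d); A.append(P); b.append(P@o)
    return np.linalg.lstsq(np.vstack(A),np.hstack(b),rcond=None)[0]
E
python3 - <<'E'
from h import *
np.set_printoptions(precision=4,suppress=True)
manip.snapshot("top");manip.snapshot("side")
M={}
for n in ["reagent_blue","reagent_yellow","reagent_grey","reagent_green","iodine","vial"]:
    P=[]
    for c in("top","side"):
        m=manip.masks_of(c,n)[0]; ys,xs=np.nonzero(m["pixels"]); P.append([xs.mean(),ys.mean()])
        print(n,c,round(m["p"],2),len(xs),np.round(P[-1],1),end=" ")
    X=tri(*P); print(X)
W=[]
for n in ["blue","grey","yellow","green"]:
    for c in("top","side"):
        m=manip.masks_of(c,"well_"+n)[0]; (ctr,sz,a)=cv2.minAreaRect(np.argwhere(m["pixels"])[:,::-1].astype(np.float32))
        print(n,c,round(m["p"],2),np.round(ctr,1),np.round(sz,1),atz(c,ctr,.0305)[:2])
E
```

```text
reagent_blue top 0.66 223 [289.3 172.2] Traceback (most recent call last):
  File "<stdin>", line 8, in <module>
IndexError: list index out of range
```

```bash
python3 - <<'E'
from h import *
np.set_printoptions(precision=4,suppress=True)
manip.snapshot("top");manip.snapshot("side")
for n in ["reagent_blue","reagent_yellow","reagent_grey","reagent_green"]:
    P=[]
    for c in("top","side"):
        m=(manip.masks_of(c,n) or manip.masks_of(c,n))
        if not m: print(n,c,"none");continue
        m=m[0];ys,xs=np.nonzero(m["pixels"]); P.append([xs.mean(),ys.mean()])
        print(n,c,round(m["p"],2),len(xs),np.round(P[-1],1),atz(c,P[-1],.045),end=" ")
    if len(P)==2: print("tri",tri(*P))
for n in ["blue","grey","yellow","green"]:
    for c in("top","side"):
        m=manip.masks_of(c,"well_"+n)
        if not m: print("none"); continue
        m=m[0]; (ctr,sz,a)=cv2.minAreaRect(np.argwhere(m["pixels"])[:,::-1].astype(np.float32))
        print(n,c,round(m["p"],2),np.round(ctr,1),np.round(sz,1),atz(c,ctr,.0305)[:2])
E
```

```text
reagent_blue top 0.62 182 [288.9 172. ] [ 0.63   -0.0604  0.045 ] reagent_blue side 0.78 371 [263.7 183.3] [ 0.6201 -0.0423  0.045 ] tri [ 0.6341 -0.0614  0.0314]
reagent_yellow top 0.66 132 [306.3 270.7] [ 0.438  -0.0666  0.045 ] reagent_yellow side 0.64 433 [356.4 211.5] [ 0.4303 -0.0513  0.045 ] tri [ 0.4384 -0.0678  0.0333]
reagent_grey top 0.7 183 [212.1 188.5] [0.6161 0.0895 0.045 ] reagent_grey side 0.87 461 [218.7 221.6] [0.6083 0.1045 0.045 ] tri [0.62   0.091  0.0329]
reagent_green top 0.73 197 [360.6 237.9] [ 0.4853 -0.1759  0.045 ] reagent_green side 0.81 309 [360.8 172.1] [ 0.4878 -0.183   0.045 ] tri [ 0.4844 -0.1749  0.0497]
blue top 0.66 [360. 266.] [28. 28.] [ 0.4348 -0.1688]
blue side 0.9 [382. 189.] [30.4 17.9] [ 0.435  -0.1695]
grey top 0.78 [361.  238.5] [27. 28.] [ 0.486  -0.1795]
none
yellow top 0.97 [360. 211.] [26. 26.] [ 0.5391 -0.1866]
yellow side 0.8 [338.  171.5] [27.3 17. ] [ 0.5381 -0.1844]
green top 0.93 [360. 186.] [24. 26.] [ 0.5883 -0.1949]
green side 0.72 [318.3 163.8] [27.5 14.5] [ 0.5882 -0.1913]
```

Request:
step_arm(targets="180 -128 0 17; 363 -255 0 35; 363 -255 0 35; 363 -255 0 35; 363 -255 0 35; 363 -255 0 35; 363 -255 0 35; 363 -255 0 35; 363 -255 0 35; 363 -255 0 35; 363 -255 0 35; 363 -255 0 35", gripper=0.45, squeeze=25)

```text
t: 3.4
tcp_pos: [0.4871, -0.1777, 0.1919]
tool_rot: [0.997, -0.082, 0.0, 0.0]
force: [0.6, -0.6, -1.1]
finger_gap: 0.548
gripper_force: 0.0
```

```bash
python3 - <<'E'
from h import *
im=np.hstack([cv2.resize(manip.snapshot(c)[y:y+130,x:x+130],(400,400),interpolation=cv2.INTER_CUBIC) for c,x,y in(("side",300,90),("top",300,170))])
cv2.imwrite("pics/a1.png",im[:,:,::-1])
E
```

```text
(no output)
```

View pics/a1.png

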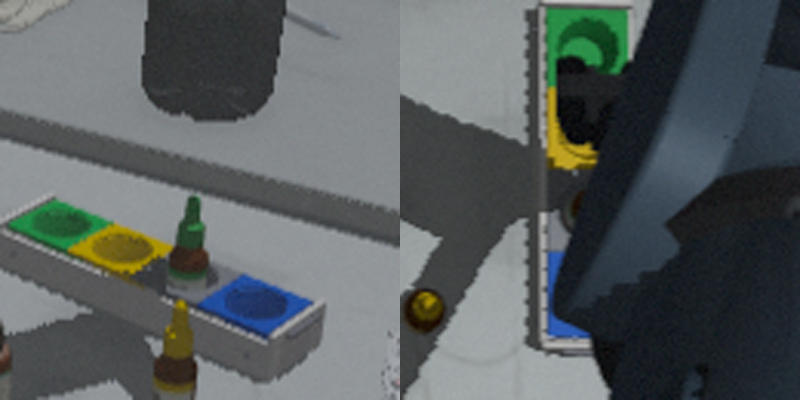

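Both views show the fingers above the row; the green bottle is upright in the grey well (side crop about 188,250). I'll go down on it.

Request:
step_arm(targets="0 0 40 0; 0 0 80 0; 0 0 115 0; 0 0 139 0; 0 0 139 0; 0 0 139 0")

```text
t: 4.1
tcp_pos: [0.487, -0.1779, 0.0529]
tool_rot: [0.997, -0.083, -0.0, -0.0]
force: [0.4, 0.4, 1.2]
finger_gap: 0.549
gripper_force: 0.0
```

Request:
step_arm(targets="0 0 0 0; 0 0 0 0; 0 0 0 0; 0 0 0 0; 0 0 0 0; 0 0 0 0; 0 0 0 0; 0 0 0 0", gripper=1)

```text
t: 4.9
tcp_pos: [0.4872, -0.1767, 0.0528]
tool_rot: [0.997, -0.082, -0.0, -0.0]
force: [0.3, 0.6, -0.6]
finger_gap: 0.001
gripper_force: 0.0
```

```bash
python3 - <<'E'
from h import *
im=np.hstack([cv2.resize(manip.snapshot(c)[y:y+100,x:x+100],(400,400),interpolation=cv2.INTER_CUBIC) for c,x,y in(("side",310,110),("top",310,190))])
cv2.imwrite("pics/a2.png",im[:,:,::-1])
E
```

```text
(no output)
```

View pics/a2.png

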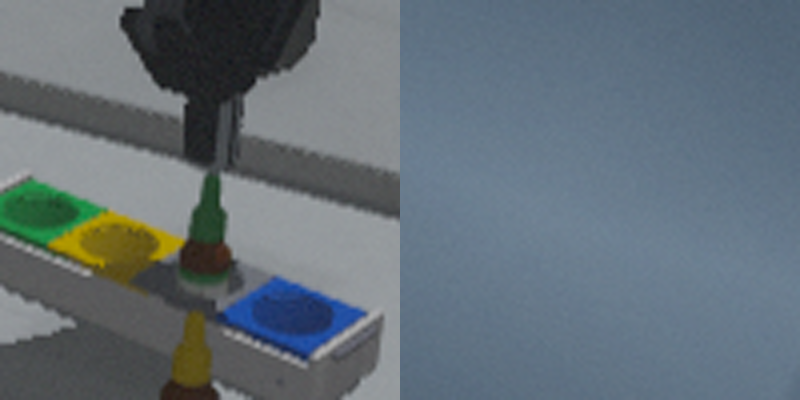

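```bash
python3 - <<'E'
from h import *
for X in [(.487,-.177,.053),(.487,-.177,.087),(.487,-.177,.007),(.487,-.177,.1)]: print(X,np.round(proj("side",X),1))
s=manip.sense(); print(s["tcp_pos"],s["q"])
E
```

```text
(0.487, -0.177, 0.053) [360.1 169.8]
(0.487, -0.177, 0.087) [361.5 154. ]
(0.487, -0.177, 0.007) [358.2 190.3]
(0.487, -0.177, 0.1) [362.1 147.8]
[ 0.48723109 -0.17673292  0.05272301] [-5.63821171e-01  6.03056376e-01  1.81760522e+00  3.55628916e-05
  7.21136108e-01  1.17094328e+00]
```

```bash
python3 - <<'E'
from h import *
np.set_printoptions(precision=3,suppress=True)
for z in(.05,.09): print(z,atz("side",(363,151),z))
for z in(.15,.19,.23,.25,.3): print("top TCP a1",z,np.round(proj("top",(.487,-.178,z)),1),np.round(proj("side",(.487,-.178,z)),1))
for z in(.19,.23,.27,.3): print(z,atz("top",(362,202),z))
save("side","a3")
E
```

```text
0.05 [ 0.521 -0.259  0.05 ]
0.09 [ 0.488 -0.184  0.09 ]
top TCP a1 0.15 [373.5 226.4] [364.6 122.8]
top TCP a1 0.19 [378.9 221.6] [366.5 102. ]
top TCP a1 0.23 [385.  216.3] [368.5  80.2]
top TCP a1 0.25 [388.3 213.4] [369.5  68.9]
top TCP a1 0.3 [397.5 205.3] [372.2  39.4]
0.19 [ 0.521 -0.157  0.19 ]
0.23 [ 0.513 -0.148  0.23 ]
0.27 [ 0.504 -0.139  0.27 ]
0.3 [ 0.497 -0.132  0.3  ]
```

View pics/a3.png

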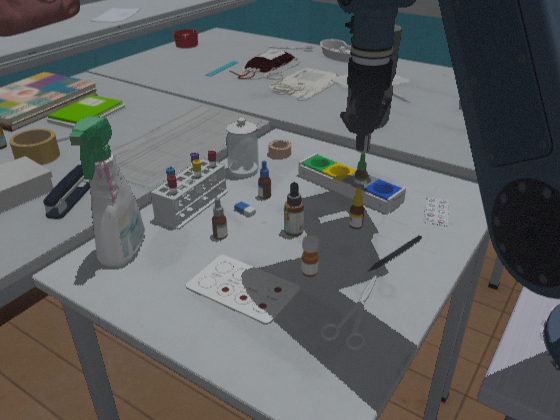

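Request:
step_arm(targets="0 0 -40 0; 0 0 -80 0; 0 -40 -80 0; 0 -80 -80 0; 0 -80 -40 0; 0 -80 -20 0; 0 -80 -20 0; 0 -80 -20 0")

```text
t: 5.85
tcp_pos: [0.5003, -0.0979, 0.0728]
tool_rot: [0.997, -0.082, -0.0, -0.0]
force: [-0.4, -0.6, -0.4]
finger_gap: -0.002
gripper_force: 0.0
```

```bash
python3 - <<'E'
from h import *
a=manip.snapshot("side")[80:260,280:440]; b=manip.snapshot("top")[130:310,240:400]
im=np.hstack([cv2.resize(q,(400,450),interpolation=cv2.INTER_CUBIC) for q in(a,b)])
cv2.imwrite("pics/a4.png",im[:,:,::-1]); t=manip.sense()["tcp_pos"]; print(t,proj("side",t),proj("top",t))
E
```

```text
[ 0.50126491 -0.09851632  0.07379206] [np.float64(334.4873050982843), np.float64(174.75628745938246)] [np.float64(319.85812117798696), np.float64(232.11970346995653)]
```

View pics/a4.png

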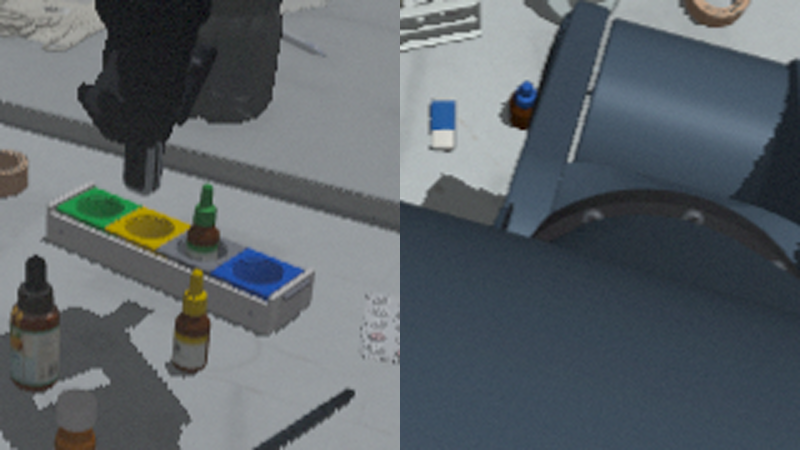

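Tip shows at side (337,157) where (334,175) is expected: it looks about 38 mm higher than reported. I'll check it by going down over free desk.

Request:
step_arm(targets="0 0 30 0; 0 0 55 0; 0 0 65 0; 0 0 70 0; 0 0 70 0; 0 0 70 0")

```text
t: 6.55
tcp_pos: [0.5011, -0.0983, 0.0037]
tool_rot: [0.997, -0.082, 0.001, 0.0]
force: [0.3, 0.9, 0.6]
finger_gap: 0.003
gripper_force: 0.0
```

```bash
python3 - <<'E'
from h import *
a=manip.snapshot("side")[80:260,280:440]
cv2.imwrite("pics/a5.png",cv2.resize(a,(640,720)[:2],interpolation=cv2.INTER_CUBIC)[:600,:,::-1]); t=manip.sense()["tcp_pos"]; print(t,proj("side",t))
E
```

```text
[ 0.50116521 -0.09826096  0.00379917] [np.float64(332.50086336803025), np.float64(207.27015312180808)]
```

View pics/a5.png

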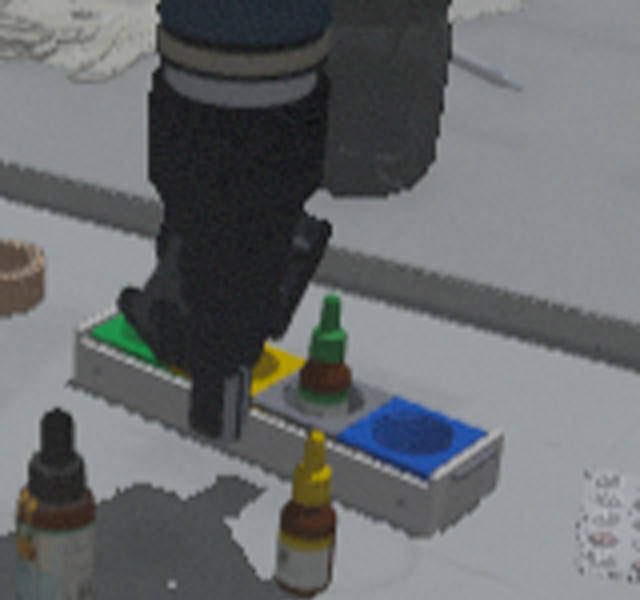

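Request:
step_arm(targets="0 0 3 0; 0 0 6 0; 0 0 6 0")

```text
t: 6.9
tcp_pos: [0.5002, -0.0978, -0.0033]
tool_rot: [0.997, -0.082, -0.0, -0.0]
force: [0.8, -0.5, -0.9]
finger_gap: -0.004
gripper_force: 0.0
```

Below the reported desk level with no contact: the reported z is off. I'll keep feeling downwards.

Request:
step_arm(targets="0 0 5 0; 0 0 10 0; 0 0 15 0; 0 0 20 0; 0 0 20 0")

```text
t: 7.4
tcp_pos: [0.4997, -0.0976, -0.0241]
tool_rot: [0.997, -0.082, -0.001, -0.0]
force: [-0.1, 0.5, -0.4]
finger_gap: -0.0
gripper_force: 0.0
```

Request:
step_arm(targets="0 0 2 0; 0 0 4 0; 0 0 6 0; 0 0 6 0")

```text
t: 7.8
tcp_pos: [0.5002, -0.0978, -0.0294]
tool_rot: [0.997, -0.082, -0.0, -0.0]
force: [-0.5, -0.6, 0.3]
finger_gap: -0.0
gripper_force: 0.0
```

Request:
step_arm(targets="0 0 1 0; 0 0 2 0; 0 0 3 0; 0 0 3 0")

```text
t: 8.2
tcp_pos: [0.5003, -0.0978, -0.0323]
tool_rot: [0.997, -0.082, -0.0, -0.0]
force: [0.5, -0.5, 0.6]
finger_gap: -0.001
gripper_force: 0.0
```

Request:
step_arm(targets="0 0 1 0; 0 0 2 0; 0 0 3 0; 0 0 3 0")

```text
t: 8.6
tcp_pos: [0.5002, -0.0978, -0.0353]
tool_rot: [0.997, -0.082, -0.0, -0.0]
force: [0.1, 0.4, -0.0]
finger_gap: -0.005
gripper_force: 0.0
```

Request:
step_arm(targets="0 0 1 0; 0 0 2 0; 0 0 2 0")

```text
t: 8.9
tcp_pos: [0.5003, -0.0979, -0.0373]
tool_rot: [0.997, -0.082, -0.0, -0.0]
force: [-0.5, 0.4, -0.1]
finger_gap: 0.001
gripper_force: 0.0
```

Request:
step_arm(targets="0 0 1 0; 0 0 2 0; 0 0 2 0")

```text
t: 9.2
tcp_pos: [0.5002, -0.0978, -0.0393]
tool_rot: [0.997, -0.082, -0.0, -0.0]
force: [-0.4, -0.9, -0.0]
finger_gap: -0.001
gripper_force: 0.0
```

```bash
python3 - <<'E'
from h import *
a=manip.snapshot("side")[140:250,280:400]
cv2.imwrite("pics/a6.png",cv2.resize(a,(600,550),interpolation=cv2.INTER_CUBIC)[:,:,::-1]); t=manip.sense()["tcp_pos"]; print(t,proj("side",t),proj("side",(.5,-.098,0)))
E
```

```text
[ 0.50027716 -0.09784802 -0.03925493] [np.float64(331.6621358630207), np.float64(226.25012326388764)] [np.float64(332.8697897373849), np.float64(209.20450697748174)]
```

View pics/a6.png

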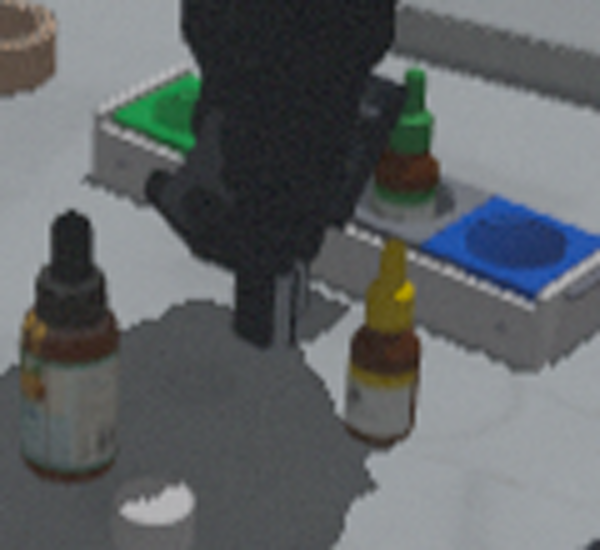

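Request:
step_arm(targets="0 0 1 0; 0 0 2 0; 0 0 2 0")

```text
t: 9.55
tcp_pos: [0.5004, -0.0979, -0.0395]
tool_rot: [0.997, -0.082, 0.0, 0.0]
force: [-3.0, 0.8, 15.3]
finger_gap: -0.002
gripper_force: 7.5
```

Request:
step_arm(targets="0 0 1 0; 0 0 2 0; 0 0 2 0")

```text
t: 9.85
tcp_pos: [0.5004, -0.0979, -0.0395]
tool_rot: [0.997, -0.082, 0.001, 0.0]
force: [-4.5, 0.7, 30.8]
finger_gap: -0.001
gripper_force: 15.7
```

Contact at reported −0.0395, so true z = reported + 0.0395. Back to the green bottle with that correction.

Request:
step_arm(targets="0 0 -50 0; 0 0 -100 0; 0 0 -125 0; 0 40 -125 0; 0 80 -125 0; 0 80 -125 0; 0 80 -125 0; 0 80 -90 0; 0 80 -65 0; 0 80 -57 0; 0 80 -57 0", gripper=0.45)

```text
t: 10.95
tcp_pos: [0.4862, -0.1752, 0.0126]
tool_rot: [0.997, -0.081, -0.002, -0.001]
force: [0.4, -0.1, 0.2]
finger_gap: 0.551
gripper_force: 0.0
```

Request:
step_arm(targets="0 0 0 0; 0 0 0 0; 0 0 0 0; 0 0 0 0; 0 0 0 0; 0 0 0 0; 0 0 0 0", gripper=1)

```text
t: 11.65
tcp_pos: [0.4879, -0.1772, 0.0146]
tool_rot: [0.997, -0.082, 0.001, 0.0]
force: [-0.1, 0.5, 6.3]
finger_gap: 0.264
gripper_force: 25.3
```

Request:
step_arm(targets="0 0 0 0; 0 0 0 0; 0 0 -4 0; 0 0 -8 0; 0 0 -8 0", gripper=0.55)

```text
t: 12.15
tcp_pos: [0.4876, -0.177, 0.0223]
tool_rot: [0.997, -0.082, 0.0, 0.0]
force: [0.2, 0.4, 0.9]
finger_gap: 0.447
gripper_force: 0.0
```

Request:
step_arm(targets="0 0 0 0; 0 0 0 0; 0 0 0 0; 0 0 0 0; 0 0 0 0; 0 0 0 0", gripper=1)

```text
t: 12.75
tcp_pos: [0.4875, -0.1775, 0.0219]
tool_rot: [0.997, -0.082, 0.0, 0.0]
force: [-1.7, -5.1, 0.2]
finger_gap: 0.196
gripper_force: 24.7
```

Request:
step_arm(targets="0 0 -15 0; 0 0 -35 0; 0 0 -45 0; 20 0 -45 0; 50 0 -45 0; 80 0 -45 0; 98 0 -45 0; 104 0 -45 0; 104 0 -45 0; 104 0 -45 0", squeeze=30)

```text
t: 13.75
tcp_pos: [0.5882, -0.1928, 0.0663]
tool_rot: [0.997, -0.082, -0.001, -0.001]
force: [0.2, 0.5, -0.7]
finger_gap: 0.193
gripper_force: 29.5
```

```bash
python3 - <<'E'
from h import *
a=manip.snapshot("side")[90:220,270:400]; b=manip.snapshot("top")[130:260,310:440]
im=np.hstack([cv2.resize(q,(400,400),interpolation=cv2.INTER_CUBIC) for q in(a,b)])
cv2.imwrite("pics/a7.png",im[:,:,::-1]); t=manip.sense()["tcp_pos"]; print(t,proj("side",(t[0],t[1],.052)))
E
```

```text
[ 0.58829333 -0.19313382  0.06652128] [np.float64(319.0310180700736), np.float64(154.0412205905004)]
```

View pics/a7.png

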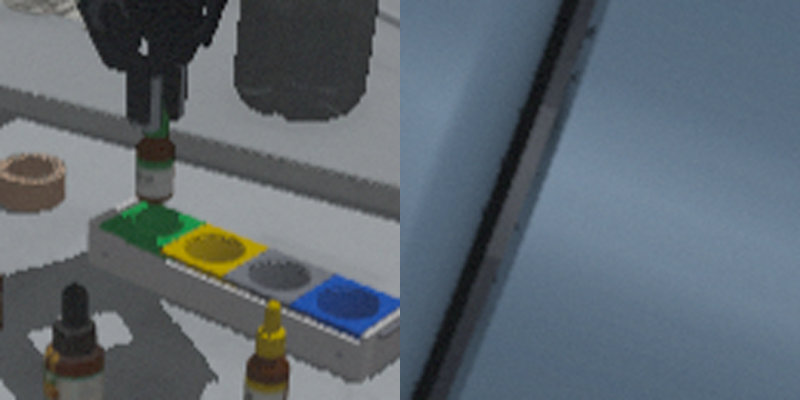

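The green bottle hangs upright above the green well (base near side 320,156). Lowering.

Request:
step_arm(targets="0 0 15 0; 0 0 27 0; 0 0 36 0; 0 0 42 0; 0 0 45 0; 0 0 45 0")

```text
t: 14.45
tcp_pos: [0.5898, -0.1945, 0.0218]
tool_rot: [0.997, -0.082, -0.0, 0.0]
force: [-0.8, -2.1, 0.4]
finger_gap: 0.193
gripper_force: 30.0
```

Request:
step_arm(targets="0 0 0 0; 0 0 0 0; 0 0 0 0; 0 0 -20 0; 0 0 -50 0; 0 0 -65 0; 0 0 -65 0", gripper=0.5)

```text
t: 15.15
tcp_pos: [0.5917, -0.1945, 0.0893]
tool_rot: [0.997, -0.082, 0.003, 0.001]
force: [0.7, -0.3, -0.8]
finger_gap: 0.503
gripper_force: 0.0
```

Request:
step_arm(targets="-40 -24 0 0; -85 -50 0 0; -125 -75 0 0; -160 -95 0 0; -169 -100 0 0; -169 -100 0 0; -169 -100 0 0; -169 -100 0 0")

```text
t: 15.95
tcp_pos: [0.4417, -0.069, 0.0868]
tool_rot: [0.997, -0.082, 0.001, 0.0]
force: [0.3, -0.6, 0.2]
finger_gap: 0.502
gripper_force: 0.0
```

```bash
python3 - <<'E'
from h import *
a=manip.snapshot("side")[110:260,260:410]; b=manip.snapshot("top")[150:300,250:400]
im=np.hstack([cv2.resize(q,(400,400),interpolation=cv2.INTER_CUBIC) for q in(a,b)])
cv2.imwrite("pics/a8.png",im[:,:,::-1]); t=manip.sense()["tcp_pos"]; print(t,proj("side",(t[0],t[1],.08)))
E
```

```text
[ 0.44105138 -0.06865645  0.08668584] [np.float64(356.9849182810247), np.float64(187.97334538849816)]
```

View pics/a8.png

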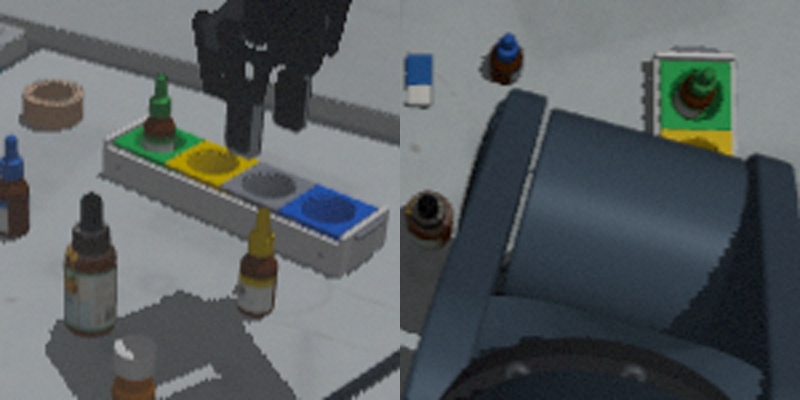

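Green stands seated in its own well. The yellow bulb (side 358,188) lies below the gripper; going down.

Request:
step_arm(targets="0 0 35 0; 0 0 58 0; 0 0 72 0; 0 0 72 0; 0 0 72 0")

```text
t: 16.55
tcp_pos: [0.44, -0.068, 0.0147]
tool_rot: [0.997, -0.082, -0.0, 0.0]
force: [0.1, -0.9, -0.2]
finger_gap: 0.5
gripper_force: 0.0
```

Request:
step_arm(targets="0 0 0 0; 0 0 0 0; 0 0 0 0; 0 0 0 0; 0 0 0 0; 0 0 0 0", gripper=1)

```text
t: 17.15
tcp_pos: [0.4399, -0.0677, 0.0154]
tool_rot: [0.997, -0.082, 0.001, 0.0]
force: [0.3, -0.4, 5.8]
finger_gap: 0.192
gripper_force: 31.3
```

Request:
step_arm(targets="0 0 -15 0; 0 0 -40 0; 0 0 -58 0; 25 22 -58 0; 60 52 -58 0; 92 80 -58 0; 110 95 -58 0; 116 100 -58 0; 116 100 -58 0; 116 100 -58 0")

```text
t: 18.15
tcp_pos: [0.5356, -0.1834, 0.0722]
tool_rot: [0.997, -0.082, -0.002, -0.001]
force: [-0.6, -0.0, -1.0]
finger_gap: 0.195
gripper_force: 30.9
```

```bash
python3 - <<'E'
from h import *
a=manip.snapshot("side")[90:220,270:400]; b=manip.snapshot("top")[130:260,310:440]
im=np.hstack([cv2.resize(q,(400,400),interpolation=cv2.INTER_CUBIC) for q in(a,b)])
cv2.imwrite("pics/a9.png",im[:,:,::-1]); t=manip.sense()["tcp_pos"]; print(t,proj("side",(t[0],t[1],.058)))
E
```

```text
[ 0.53589309 -0.18332334  0.07250386] [np.float64(339.50316604862195), np.float64(159.77753929577332)]
```

View pics/a9.png

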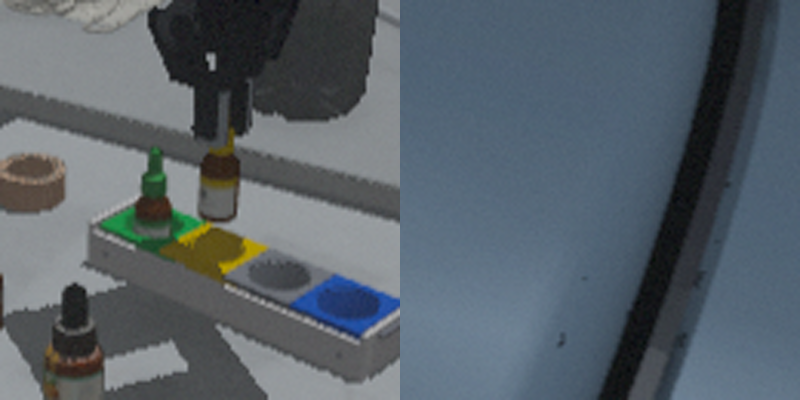

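Request:
step_arm(targets="0 0 17 0; 0 0 30 0; 0 0 41 0; 0 0 48 0; 0 0 51 0; 0 0 51 0")

```text
t: 18.85
tcp_pos: [0.5385, -0.1866, 0.0225]
tool_rot: [0.997, -0.082, 0.001, 0.001]
force: [-0.3, -4.4, 3.7]
finger_gap: 0.193
gripper_force: 31.3
```

Request:
step_arm(targets="0 0 0 0; 0 0 0 0; 0 0 0 0; 0 0 -20 0; 0 0 -50 0; 0 0 -65 0; 0 0 -65 0", gripper=0.5)

```text
t: 19.55
tcp_pos: [0.5389, -0.1855, 0.0887]
tool_rot: [0.997, -0.082, 0.002, 0.001]
force: [-0.1, -0.0, -1.3]
finger_gap: 0.5
gripper_force: 0.0
```

Request:
step_arm(targets="18 -33 0 0; 40 -73 0 0; 62 -112 0 0; 73 -132 0 0; 76 -137 0 0; 76 -137 0 0; 76 -137 0 0; 76 -137 0 0")

```text
t: 20.35
tcp_pos: [0.6337, -0.0636, 0.0864]
tool_rot: [0.997, -0.083, -0.001, -0.0]
force: [-0.2, 0.0, -0.5]
finger_gap: 0.501
gripper_force: 0.0
```

```bash
python3 - <<'E'
from h import *
np.set_printoptions(precision=3,suppress=True)
a=manip.snapshot("side")[90:240,200:350]; b=manip.snapshot("top")[100:250,200:350]
im=np.hstack([cv2.resize(q,(400,400),interpolation=cv2.INTER_CUBIC) for q in(a,b)])
cv2.imwrite("pics/a10.png",im[:,:,::-1]); t=manip.sense()["tcp_pos"]; print(t,proj("side",(t[0],t[1],.08)))
m=manip.mark_of("side","reagent_yellow"); print([(atz("side",x["position"],.007),x["p"]) for x in m[:1]])
E
```

```text
[ 0.634 -0.064  0.087] [np.float64(263.77246480990283), np.float64(160.47025281565212)]
[(array([ 0.544, -0.193,  0.007]), 0.69)]
```

View pics/a10.png

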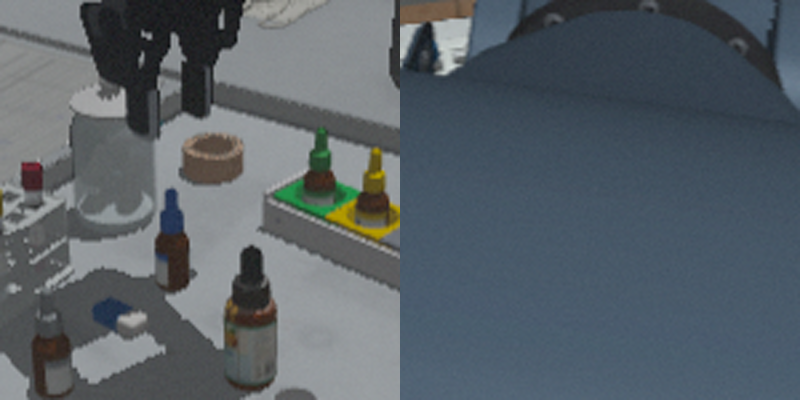

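Yellow is seated; the blue bulb (side 264,161) is where expected. Going down.

Request:
step_arm(targets="0 0 35 0; 0 0 58 0; 0 0 72 0; 0 0 72 0; 0 0 72 0")

```text
t: 21.0
tcp_pos: [0.6354, -0.0628, 0.0152]
tool_rot: [0.997, -0.082, 0.0, 0.0]
force: [0.5, -1.0, -0.2]
finger_gap: 0.497
gripper_force: 0.0
```

Request:
step_arm(targets="0 0 0 0; 0 0 0 0; 0 0 0 0; 0 0 0 0; 0 0 0 0; 0 0 0 0", gripper=1)

```text
t: 21.6
tcp_pos: [0.6361, -0.0627, 0.0162]
tool_rot: [0.997, -0.082, 0.001, 0.0]
force: [-1.3, 0.3, 6.3]
finger_gap: 0.189
gripper_force: 30.0
```

Request:
step_arm(targets="0 0 -15 0; 0 0 -40 0; 0 0 -58 0; -25 20 -58 0; -65 50 -58 0; -105 81 -58 0; -140 108 -58 0; -165 127 -58 0; -176 136 -58 0; -179 138 -58 0; -179 138 -58 0; -179 138 -58 0")

```text
t: 22.8
tcp_pos: [0.4373, -0.1694, 0.073]
tool_rot: [0.997, -0.082, 0.001, 0.0]
force: [-1.0, -0.3, -0.7]
finger_gap: 0.19
gripper_force: 29.6
```

```bash
python3 - <<'E'
from h import *
a=manip.snapshot("side")[100:230,310:440]
cv2.imwrite("pics/a11.png",cv2.resize(a,(450,450),interpolation=cv2.INTER_CUBIC)[:,:,::-1]); t=manip.sense()["tcp_pos"]; print(t,proj("side",(t[0],t[1],.058)))
E
```

```text
[ 0.43727599 -0.16918068  0.07294106] [np.float64(382.339828931013), np.float64(176.0681074030059)]
```

View pics/a11.png

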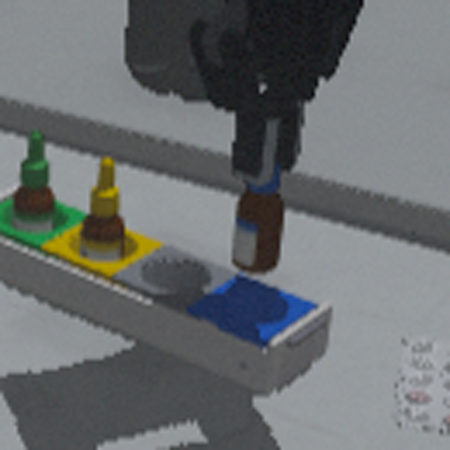

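Blue hangs upright above the blue well (base near side 384,178). Lowering.

Request:
step_arm(targets="0 0 17 0; 0 0 30 0; 0 0 41 0; 0 0 48 0; 0 0 51 0; 0 0 51 0")

```text
t: 23.45
tcp_pos: [0.4373, -0.1704, 0.0227]
tool_rot: [0.997, -0.081, 0.001, 0.001]
force: [-1.6, -2.4, 8.1]
finger_gap: 0.187
gripper_force: 31.3
```

Request:
step_arm(targets="0 0 0 0; 0 0 0 0; 0 0 0 0; 0 0 -20 0; 0 0 -50 0; 0 0 -70 0; 0 0 -85 0; 0 0 -85 0", gripper=0.5)

```text
t: 24.25
tcp_pos: [0.437, -0.1698, 0.1083]
tool_rot: [0.997, -0.082, 0.002, 0.001]
force: [0.7, 0.0, -0.3]
finger_gap: 0.5
gripper_force: 0.0
```

Request:
step_arm(targets="20 -41 0 0; 41 -84 0 0; 62 -127 0 0; 83 -170 0 0; 104 -213 0 0; 122 -251 0 0; 135 -277 0 0; 141 -290 0 0; 141 -290 0 0; 141 -290 0 0; 141 -290 0 0")

```text
t: 25.35
tcp_pos: [0.621, 0.0923, 0.1064]
tool_rot: [0.997, -0.083, -0.001, 0.0]
force: [-0.1, -0.1, 0.4]
finger_gap: 0.501
gripper_force: 0.0
```

```bash
python3 - <<'E'
from h import *
np.set_printoptions(precision=3,suppress=True)
a=manip.snapshot("side")[100:260,150:310]
cv2.imwrite("pics/a12.png",cv2.resize(a,(480,480),interpolation=cv2.INTER_CUBIC)[:,:,::-1]); t=manip.sense()["tcp_pos"]; print(t,proj("side",(t[0],t[1],.08)))
E
```

```text
[0.621 0.092 0.107] [np.float64(215.9327298891889), np.float64(198.4331978595847)]
```

View pics/a12.png

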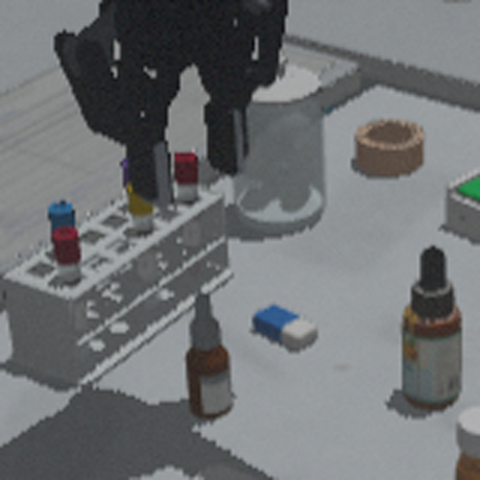

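Request:
step_arm(targets="0 0 40 0; 0 0 70 0; 0 0 92 0; 0 0 92 0; 0 0 92 0")

```text
t: 25.9
tcp_pos: [0.6222, 0.0929, 0.0151]
tool_rot: [0.997, -0.083, -0.0, 0.0]
force: [0.2, -0.4, -0.2]
finger_gap: 0.499
gripper_force: 0.0
```

Request:
step_arm(targets="0 0 0 0; 0 0 0 0; 0 0 0 0; 0 0 0 0; 0 0 0 0; 0 0 0 0", gripper=1)

```text
t: 26.5
tcp_pos: [0.6237, 0.0935, 0.0167]
tool_rot: [0.997, -0.082, 0.002, 0.0]
force: [0.2, -1.2, 5.8]
finger_gap: 0.196
gripper_force: 29.5
```

Request:
step_arm(targets="0 0 -15 0; 0 0 -45 0; 0 0 -85 0; 0 0 -115 0; 0 0 -125 0; -10 33 -125 0; -24 77 -125 0; -38 123 -125 0; -52 169 -125 0; -66 215 -125 0; -78 253 -125 0; -86 280 -125 0")

```text
t: 27.7
tcp_pos: [0.4896, -0.17, 0.1393]
tool_rot: [0.997, -0.083, -0.001, -0.0]
force: [0.6, 0.5, 0.3]
finger_gap: 0.194
gripper_force: 29.4
```

Request:
step_arm(targets="-3 9 0 0; -3 10 15 0; -3 10 40 0; -3 10 60 0; -3 10 67 0; -3 10 67 0; -3 10 67 0")

```text
t: 28.4
tcp_pos: [0.4876, -0.1775, 0.0732]
tool_rot: [0.997, -0.082, 0.0, 0.0]
force: [0.2, -0.2, 0.0]
finger_gap: 0.193
gripper_force: 29.4
```

```bash
python3 - <<'E'
from h import *
a=manip.snapshot("side")[100:230,310:440]
cv2.imwrite("pics/a13.png",cv2.resize(a,(450,450),interpolation=cv2.INTER_CUBIC)[:,:,::-1]); t=manip.sense()["tcp_pos"]; print(t,proj("side",(t[0],t[1],.058)))
E
```

```text
[ 0.48785301 -0.17779633  0.07354743] [np.float64(360.0966412530406), np.float64(167.2095910252092)]
```

View pics/a13.png

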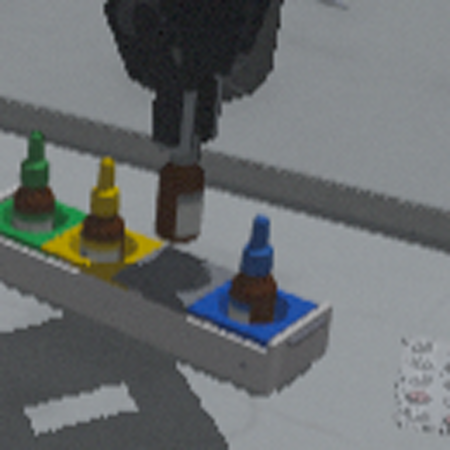

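Blue is seated, and grey hangs above the grey well (base near side 362,169). Lowering, releasing and retreating.

Request:
step_arm(targets="0 0 17 0; 0 0 30 0; 0 0 41 0; 0 0 48 0; 0 0 51 0; 0 0 51 0")

```text
t: 29.05
tcp_pos: [0.4881, -0.179, 0.0236]
tool_rot: [0.997, -0.082, 0.001, 0.001]
force: [-2.4, -1.4, 11.2]
finger_gap: 0.192
gripper_force: 30.8
```

Request:
step_arm(targets="0 0 0 0; 0 0 0 0; 0 0 0 0; 0 0 -20 0; 0 0 -60 0; 0 0 -100 0; 0 0 -140 0; 0 0 -150 0; -30 40 -150 0; -60 80 -150 0; -90 120 -150 0; -90 120 -150 0", gripper=0.5)

```text
t: 30.25
tcp_pos: [0.375, -0.2848, 0.171]
tool_rot: [0.996, -0.086, -0.001, 0.0]
force: [0.8, 1.1, 0.4]
finger_gap: 0.498
gripper_force: 0.0
```

Request:
step_arm(targets="-30 40 0 0; -60 80 0 0; -90 120 0 0; -110 160 0 0; -110 190 0 0; -110 190 0 0; -110 190 0 0; -110 190 0 0")

```text
t: 31.05
tcp_pos: [0.2397, -0.4488, 0.171]
tool_rot: [0.997, -0.081, -0.0, -0.002]
force: [0.4, 0.7, 0.1]
finger_gap: 0.501
gripper_force: 0.0
```

```bash
python3 - <<'E'
from h import *
np.set_printoptions(precision=3,suppress=True)
a=manip.snapshot("side")[100:280,250:430]; b=manip.snapshot("top")[150:330,220:400]
im=np.hstack([cv2.resize(q,(400,400),interpolation=cv2.INTER_CUBIC) for q in(a,b)])
cv2.imwrite("pics/a14.png",im[:,:,::-1])
for n in ["reagent_blue","reagent_grey","reagent_yellow","reagent_green","iodine","vial"]:
    for c in("top","side"):
        m=manip.mark_of(c,n); print(n,c,[(round(x["p"],2),atz(c,x["position"],.007 if "rea" in n else 0)[:2]) for x in m[:1]])
E
```

```text
reagent_blue top [(0.71, array([ 0.492, -0.171]))]
reagent_blue side [(0.65, array([ 0.434, -0.164]))]
reagent_grey top []
reagent_grey side [(0.59, array([ 0.492, -0.175]))]
reagent_yellow top [(0.71, array([ 0.543, -0.185]))]
reagent_yellow side [(0.56, array([ 0.547, -0.191]))]
reagent_green top [(0.6, array([ 0.591, -0.193]))]
reagent_green side [(0.71, array([ 0.595, -0.201]))]
iodine top [(0.52, array([0.518, 0.011]))]
iodine side [(0.68, array([0.526, 0.003]))]
vial top [(0.51, array([0.435, 0.09 ]))]
vial side [(0.8, array([0.437, 0.09 ]))]
```

View pics/a14.png

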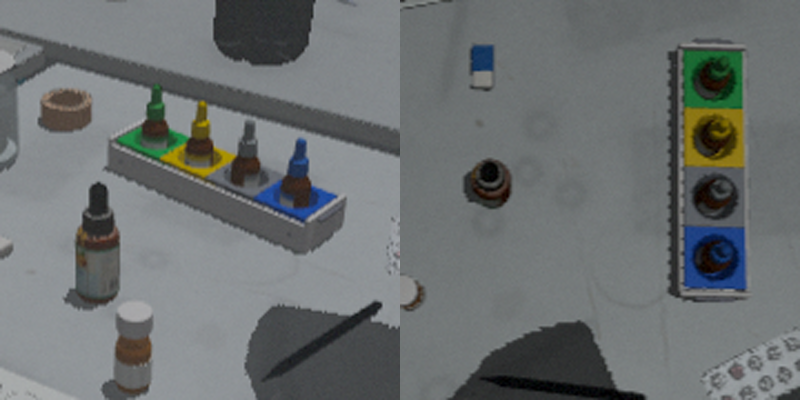

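All four bottles stand upright and seated in the wells of their own colour (side crop, green to blue: 155, 202, 248 and 300 along the row). The iodine bottle and the vial have not moved. Handing in.

```bash
python3 -c "
from station import manip
print(manip.sign_off())"
```

```text
the job is handed in; nothing more can be done
None
```

I put all four reagent bottles back in the wells of their own colour, upright and seated in the last pictures, left the iodine bottle and tablet vial where they were, and handed the job in at about 32 s; sign-off gave no verdict.

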